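# Slide the plank out to its cutting line and hold it down

## Task

The plank on the sawing block is to be cut: slide it outward, bracket end first, keeping it lying flat on the block all the way, until the dark line drawn across it stands right over the block's outer top edge and runs along that edge. It is then nose-heavy, so finish while still holding its tail down flat on the block with the gripper: do not let go, and leave the tools around it where they lie.

Things in the scene. Friction and masses are not known exactly. Their poses are not given: they have to be found in the camera images.
- plank: Loose wooden plank, 280 (x) x 48 (y) x 18 (z) mm, about 0.35 kg. Origin: centre of its underside; +x is its outer end, with a steel corner bracket on top at x = 76 to 138 mm, rising to 68 mm above the underside. Centre of mass about 64 mm outward of the origin: it tips, unless held, when that passes the edge. Grip it across its width, from above, on the bare tail (x = -135 to -20 mm).
- plank_line (a point): The dark line drawn square across the plank (3 mm wide, over the top and down both sides), halfway along it; the point is on the plank's underside at mid-width, x = 0 in the plank's frame, same axes as the plank.
- block: Dark wooden sawing block, 200 long (x) x 100 wide (y) x 70 high (z) mm, fixed to the bench. Origin: centre of its underside; +x is the outward direction, in which the plank is to be slid, away from the robot's middle towards the vice end of the bench (the plank's bracket end points that way).
- block_edge (a point): Midpoint of the block's outer top edge (x = +100 mm, z = 70 mm in the block's frame), same axes as the block; the edge runs along its y.
- the_marker: Black marker pen with a red cap, 132 mm long, 18 mm thick, lying on the bench beside the block; leave it. Origin: centre of its underside.
- the_tape_measure: Yellow tape measure, about 79 x 89 x 36 mm, lying on the bench beyond the block's outer end, under where the plank will overhang; leave it. Origin: centre of its underside.
- driver_yellow: Screwdriver with a yellow handle, 222 mm long, lying on the bench in front of the block towards the robot; leave it. Origin: centre of its underside.
- cutters: Blue-handled cutters, 137 mm long, lying on the bench left of the block; leave them. Origin: centre of the underside.
- sand_block: Green sanding block, 66 x 125 x 30 mm, lying on the left part of the bench; leave it. Origin: centre of its underside.
- masking_tape: Roll of masking tape, 104 mm across, 24 mm high, lying on the left part of the bench; leave it. Origin: centre of its underside.
- scraper: Filling knife with a wooden handle, 185 mm long, lying on the left part of the bench; leave it. Origin: centre of its underside.

How it is judged (in metres and radians):
At the end, for the whole second after the job is handed in: The line is within 5 mm of the block's outer top edge, parallel within 4 degrees, its middle within 30 mm of the edge's middle; the plank lies flat (2 degrees; 4 mm) and bears on the block (over 0.5 N), at rest (under 20 mm/s); the fingers still hold or press it (over 1 N) (x of plank_line in the frame of block_edge between -0.005 and 0.005 m and y of plank_line in the frame of block_edge between -0.03 and 0.03 m and z of plank_line in the frame of block_edge between -0.004 and 0.004 m and angle between the x axis of plank and the x axis of block, either way round below 0.07 rad and angle between plank's own z axis and vertical below 0.035 rad and contact force between the fingers and plank above 1 N and contact force between plank and block above 0.5 N and linear speed of plank below 0.02 m/s); the arm keeps its last pose, push and grip.
It fails at once if the plank tips (more than 9 degrees) (angle between plank's own z axis and vertical above 0.157 rad).
It fails at once if the plank is lifted more than 20 mm off the block, or drops from it (height (world z) of plank above 0.09 m or height (world z) of plank below 0.045 m).
It fails at once if a tool or other thing lying around is pushed more than 25 mm (distance of any of the_marker, the_tape_measure, driver_yellow, cutters, sand_block, masking_tape, scraper from where it was at the start of the episode above 0.025 m).
It also fails if it takes over 32 s, if anything falls off the work surface, if the arm or the gripper's body presses on something with over 40 N, if the wrist force passes 120 N, or if a joint passes its speed limit or range.

## Robot

A 7-joint arm with a two-finger parallel gripper is mounted at the origin on a cart in front of the work surface, level with it; the furniture and walls round the work are solid. World frame = base frame: x ahead of the robot, y to its left, z up, the work surface at z = 0. Lengths are in mm, angles in rad, forces in N, time in s.
With the tool pointing down it reaches from about 400 to 875 mm from the base axis. Payload 4.4 kg.
Tool frame: the origin (TCP) lies on the centre line of the jaws, within the pads' length; the fingertips stand 11 mm ahead of it and the grasp point (between the pads) lies 8 mm behind it (ctrl.tips_ahead is the distance from the TCP to the fingertips, in mm); z points along the fingers, y is the line along which they close (so a half turn about z gives the same grasp; the last joint's range is limited). The gripper opens to 85 mm and grips with 20 to 120 N. Pads are 22 mm wide; open, the fingers measure 114 mm over their backs; the gripper's body (76 mm by 85 mm) begins 54 mm behind the grasp point. The pads swing forward as they close: fully open they stand 13 mm farther back than shut.
Start: joints at [1.097, 0.628, 0.038, 1.517, -0.027, 0.996, -0.02], TCP at [257.812, -596.7, 242.313] pointing down, gripper open.
Joint ranges: [-3.06, 3.06], [-0.37, 2.12], [-1.25, 1.32], [0.18, 2.47], [-1.1, 4.24], [0.23, 1.98], [-2.94, 2.94]. Speed limits (rad/s): [2.57, 2.57, 3.14, 3.14, 3.14, 3.14, 3.14].

## Interface

Orientations are given as [roll, pitch, yaw] about the fixed x, y, z axes, in that order (R = Rz(yaw) Ry(pitch) Rx(roll)).
In Python, from cell import ctrl, eyes, job gives the robot as it stands. The module is installed in compiled form; this text tells all that it offers.
- The arm moves only by the tool carry_out, never from a script. Its argument "moves" is a list of rows, each an object of numbers: "tx", "ty", "tz": the shift along the tool's x, y, z as a fraction of full scale; "twist": the turn about the tool's z as a fraction of full scale; "fingers": the opening, from 0 (shut) to 1 (fully open). In form: [{"tx": .., "ty": .., "tz": .., "twist": .., "fingers": ..}, ...]. A call has 1 to 12 rows; each row shifts and turns the commanded pose from where the row before left it, along the tool's axes as they then stand; what a row does not reach is not made up. Full scale, the value 1, is 0.3 m for a shift and pi rad for a turn. A row lasts 1/8 s, in which the tool goes at most 62.5 mm and 10.7 degrees, less where a joint would pass 70% of its speed; a pose out of reach is approached as far as the arm can. A call with a number of a shift or a turn outside -1 to 1 is refused whole. A call with a gripper value outside its range is refused whole. The fingers move at their own pace and stop on an object; the grip force is fixed at half the most. Time passes only in rows, so rows that do not move let the fingers close. It gives the time, the measured TCP pose, the force, the opening and the grip force at its end, in the units of the state.
- ctrl.read_state(): the state, without advancing time (a new reading comes with each control period).
- eyes.get_image(name): name is "scene" or "top"; returns a dict with "color" (420x560x3 uint8, blue, green, red), "fovy" (degrees; the focal length in pixels is half the picture's height over the tangent of half this angle, whatever the lens; pixels are square), "cx", "cy" (the principal point, pixels), "world_from_camera" (4x4, takes a point from camera to world coordinates). Camera axes: x right, y up, looking along -z (the intrinsics and any distortion apply to the point x, -y, -z); pixel columns grow to the right and rows downward; lengths in mm; the calibration is good to about 2 mm. A picture is of the moment at which its call begins. There is no depth.
- job.finish_job(): hands the job in; it is judged then, once.
The state is a dict: "clock": time; "qpos": joint angles; "qd": joint speeds; "tau": joint torques, N m; "eef_pos": TCP position; "tool_rot": TCP orientation; "force": force on the tool from outside, world axes, zero at the start; "torque": the same for the moment, N m; "width": finger opening in mm; "gripper_force": force on a finger pad.
Only numpy, scipy, OpenCV 4.12 (cv2) and the standard library are available. Lean on these libraries where they do the work, as an engineer would, in place of code of your own. Each camera call takes 0.05 s, during which the arm holds its last target. There are 200 camera calls.

## Working session

There is one attempt and no reset: what is moved stays moved. The work goes in short steps, Python scripts to look and compute and a tool call to move; the robot and the scene stay as the last step left them, time stands still between calls to the robot, and variables do not carry over. Pictures are saved under pics/ and viewed, at most 10 in all, crops included, and the job is handed in when it is done.

Besides the shell and the picture viewer there is one more tool, called after "Emit:" as name(argument=value, ...), one argument or row to a line, values as JSON. carry_out: Moves the arm, as the interface text tells. Its arguments: {"type":"object","properties":{"moves":{"type":"array","items":{"type":"object","properties":{"tx":{"type":"number","minimum":-1,"maximum":1},"ty":{"type":"number","minimum":-1,"maximum":1},"tz":{"type":"number","minimum":-1,"maximum":1},"twist":{"type":"number","minimum":-1,"maximum":1},"fingers":{"type":"number"}}}}},"required":["moves"]}

```bash
mkdir -p pics; python3 - <<'E'
from cell import ctrl, eyes, job
import cv2, numpy as np
for n in ("scene","top"):
    d=eyes.get_image(n); cv2.imwrite(f"pics/{n}0.png",d["color"])
    print(n,d["fovy"],d["cx"],d["cy"],{k:v for k,v in d.items() if k not in("color",)})
s=ctrl.read_state(); print({k:np.round(v,3) for k,v in s.items()}, ctrl.tips_ahead)
E
```

```text
scene 44.58255347549054 281.0244608147141 215.09468234255402 {'fovy': 44.58255347549054, 'cx': 281.0244608147141, 'cy': 215.09468234255402, 'world_from_camera': array([[ 5.55351035e-01,  3.64406268e-01, -7.47524782e-01,
        -6.01409176e+02],
       [-8.31232025e-01,  2.15923725e-01, -5.12279480e-01,
        -8.90277572e+02],
       [-2.52695179e-02,  9.05861478e-01,  4.22819625e-01,
         6.67731178e+02],
       [ 0.00000000e+00,  0.00000000e+00,  0.00000000e+00,
         1.00000000e+00]])}
top 44.13204181764119 270.1399405205142 208.66254975252167 {'fovy': 44.13204181764119, 'cx': 270.1399405205142, 'cy': 208.66254975252167, 'world_from_camera': array([[-4.42230537e-01,  8.73331060e-01, -2.04267013e-01,
         1.77903444e+02],
       [-8.96901407e-01, -4.30643982e-01,  1.00566531e-01,
        -1.54855874e+01],
       [-1.38484688e-04,  2.27680962e-01,  9.73735775e-01,
         1.35943411e+03],
       [ 0.00000000e+00,  0.00000000e+00,  0.00000000e+00,
         1.00000000e+00]])}
{'clock': np.float64(0.1), 'qpos': array([ 1.097,  0.629,  0.038,  1.518, -0.027,  0.996, -0.02 ]), 'qd': array([-0.   , -0.002, -0.001, -0.003,  0.001,  0.001,  0.   ]), 'tau': array([ 4.0000e-03, -5.6452e+01,  1.2310e+00, -1.9397e+01,  1.1000e-02,
        6.0000e-03,  0.0000e+00]), 'eef_pos': array([ 257.605, -596.176,  241.472]), 'tool_rot': array([-3.14 , -0.   ,  0.408]), 'force': array([-0.309, -0.483, -0.453]), 'torque': array([-0.026, -0.051, -0.002]), 'gripper_force': np.float64(0.0), 'width': np.float64(85.536)} 11.0
```

View pics/top0.png

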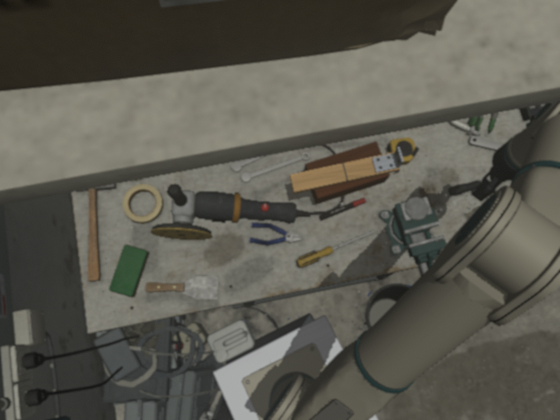

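View pics/scene0.png

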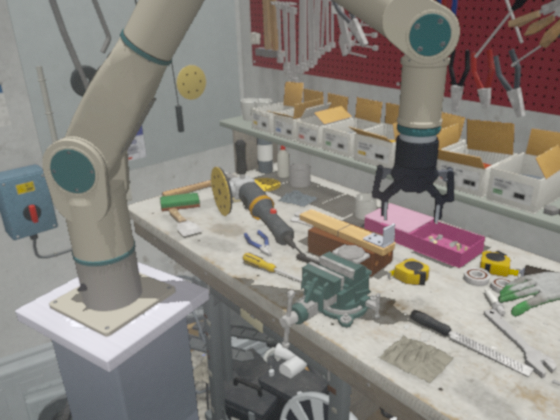

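The top view shows the plank from about (291,181) to (397,160), its line near (345,170) and the block beneath it, with the tape measure at (402,150). Next I'll zoom in.

```bash
cat > h.py <<'E'
import numpy as np, cv2
from cell import ctrl, eyes, job
def ray(d,uv):
    f=210/np.tan(np.radians(d["fovy"]/2)); M=d["world_from_camera"]
    uv=np.atleast_2d(uv).astype(float)
    c=np.c_[(uv[:,0]-d["cx"])/f,-(uv[:,1]-d["cy"])/f,-np.ones(len(uv))]
    return M[:3,3],c@M[:3,:3].T
def onz(d,uv,z):
    o,r=ray(d,uv); return (o+r*((z-o[2])/r[:,2])[:,None])
def proj(d,P):
    f=210/np.tan(np.radians(d["fovy"]/2)); M=d["world_from_camera"]
    c=(np.atleast_2d(P)-M[:3,3])@M[:3,:3]
    return np.c_[d["cx"]-f*c[:,0]/c[:,2], d["cy"]+f*c[:,1]/c[:,2]]
E
python3 - <<'E'
from h import *
a=eyes.get_image("top"); b=eyes.get_image("scene")
A=cv2.resize(a["color"][130:220,275:425],None,fx=5,fy=5,interpolation=cv2.INTER_CUBIC)
B=cv2.resize(b["color"][200:290,290:440],None,fx=5,fy=5,interpolation=cv2.INTER_CUBIC)
cv2.imwrite("pics/a1.png",np.clip(A*1.5,0,255).astype(np.uint8)); cv2.imwrite("pics/b1.png",B)
print(onz(a,[[291,181],[345,170],[397,160]],88).round(), onz(b,[[299,216],[392,250],[345,232]],88).round())
E
```

```text
[[ 486. -227.   88.]
 [ 451. -364.   88.]
 [ 416. -497.   88.]] [[ 443. -232.   88.]
 [ 396. -515.   88.]
 [ 422. -380.   88.]]
```

View pics/a1.png

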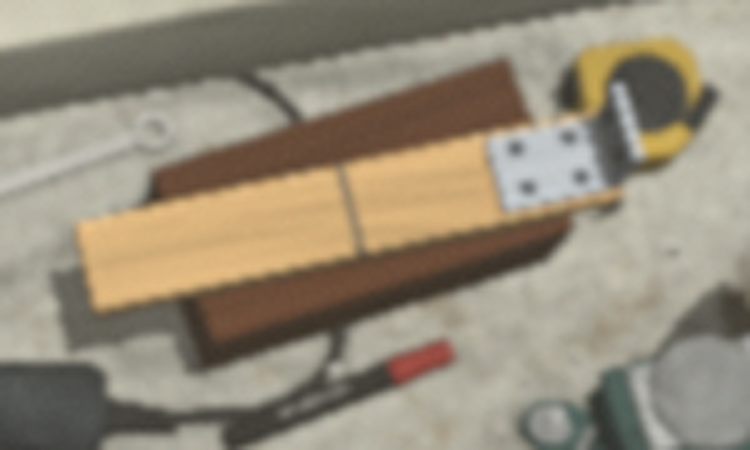

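View pics/b1.png

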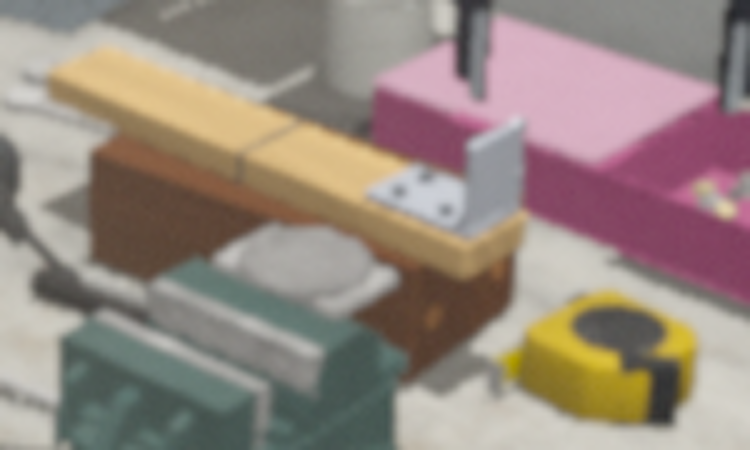

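The plank lies a few degrees askew to the block. In the top crop, the line runs (341,166)–(362,256) and the block's outer edge (508,60)–(572,220). I'll measure the corners in both views.

```bash
python3 - <<'E'
from h import *
a=eyes.get_image("top"); b=eyes.get_image("scene")
U=lambda p,o:(np.array(p,float)+.5)/5-.5+o
ta=lambda *p:U(p,[275,130]); tb=lambda *p:U(p,[290,200])
def show(n,P): print(n,P.round(1).tolist())
show("top tail corners/line b,f",onz(a,ta((77,224),(97,311),(341,166),(362,256)),88)[:,:2])
show("sc tail corners/line b,f",onz(b,tb((105,48),(48,75),(298,122),(242,158)),88)[:,:2])
show("sc outer near,far bottom/top",onz(b,tb((470,250),(525,215)),88)[:,:2])
show("top block BL NL BR NR",onz(a,ta((152,177),(205,340),(508,60),(572,220)),70)[:,:2])
show("sc block NL",onz(b,tb((95,150)),70)[:,:2])
s=ctrl.read_state();p=s["eef_pos"]; print(proj(a,p),proj(b,p), proj(b,p+[0,0,-11]))
# triangulate line midpoint/tail mid
for q,r in (((87,267.5),(76,61.5)),((351.5,211),(270,140))):
    o1,d1=ray(a,ta(q));o2,d2=ray(b,tb(r));d1=d1[0];d2=d2[0]
    t=np.linalg.lstsq(np.c_[d1,-d2],o2-o1,rcond=None)[0]; print((o1+d1*t[0]).round(1),(o2+d2*t[1]).round(1))
E
```

```text
top tail corners/line b,f [[502.9, -232.2], [457.3, -220.6], [470.6, -368.1], [423.4, -355.1]]
sc tail corners/line b,f [[496.5, -236.4], [451.0, -228.1], [467.9, -368.3], [417.1, -363.0]]
sc outer near,far bottom/top [[387.8, -497.4], [432.8, -505.8]]
top block BL NL BR NR [[513.1, -281.9], [422.9, -266.3], [487.6, -479.7], [395.7, -466.9]]
sc block NL [[417.9, -277.1]]
[[486.63187142 179.47994057]] [[409.34793099 219.91855027]] [[408.88297984 225.11794679]]
[ 481.  -227.1   83.8] [ 481.1 -227.2   83.8]
[ 447.6 -362.5   84.7] [ 447.8 -362.8   84.8]
```

Emit:
carry_out(
  moves=[
    {"twist": -0.049,"fingers": 1},
    {"twist": -0.049,"fingers": 1},
    {"twist": -0.049,"fingers": 1},
    {"twist": -0.049,"fingers": 1},
    {"twist": -0.049,"fingers": 1},
    {"twist": -0.049,"fingers": 1},
    {"fingers": 1},
  ],
)

```text
validation failed for argument at $.mo...
```

Emit:
carry_out(
  moves=[
    {"tx": 0.1,"ty": 0.037,"fingers": 1},
    {"tx": 0.117,"ty": 0.043,"fingers": 1},
    {"tx": 0.117,"ty": 0.043,"fingers": 1},
    {"tx": 0.117,"ty": 0.043,"fingers": 1},
    {"tx": 0.117,"ty": 0.043,"fingers": 1},
    {"tx": 0.117,"ty": 0.043,"fingers": 1},
    {"tx": 0.117,"ty": 0.043,"fingers": 1},
    {"tx": 0.117,"ty": 0.043,"fingers": 1},
    {"tx": 0.117,"ty": 0.043,"fingers": 1},
    {"tx": 0.117,"ty": 0.043,"fingers": 1},
    {"fingers": 1},
    {"fingers": 1},
  ],
)

```text
validation failed for argument at $.mo...
```

Emit:
carry_out(
  moves=[
    {"tx": 0,"ty": 0,"tz": 0,"twist": -0.049,"fingers": 1},
    {"tx": 0,"ty": 0,"tz": 0,"twist": -0.049,"fingers": 1},
    {"tx": 0,"ty": 0,"tz": 0,"twist": -0.049,"fingers": 1},
    {"tx": 0,"ty": 0,"tz": 0,"twist": -0.049,"fingers": 1},
    {"tx": 0,"ty": 0,"tz": 0,"twist": -0.049,"fingers": 1},
    {"tx": 0,"ty": 0,"tz": 0,"twist": -0.049,"fingers": 1},
    {"tx": 0,"ty": 0,"tz": 0,"twist": 0,"fingers": 1},
  ],
)

```text
clock: 1.18
eef_pos: [257.6, -596.7, 242.2]
tool_rot: [3.141, -0.0, 1.33]
force: [-0.7, -0.5, -0.3]
width: 85.2
gripper_force: 0.0
```

Emit:
carry_out(
  moves=[
    {"tx": 0.144,"ty": 0.052,"tz": 0,"twist": 0,"fingers": 1},
    {"tx": 0.144,"ty": 0.052,"tz": 0,"twist": 0,"fingers": 1},
    {"tx": 0.144,"ty": 0.052,"tz": 0,"twist": 0,"fingers": 1},
    {"tx": 0.144,"ty": 0.052,"tz": 0,"twist": 0,"fingers": 1},
    {"tx": 0.144,"ty": 0.052,"tz": 0,"twist": 0,"fingers": 1},
    {"tx": 0.144,"ty": 0.052,"tz": 0,"twist": 0,"fingers": 1},
    {"tx": 0.144,"ty": 0.052,"tz": 0,"twist": 0,"fingers": 1},
    {"tx": 0.144,"ty": 0.052,"tz": 0,"twist": 0,"fingers": 1},
    {"tx": 0,"ty": 0,"tz": 0,"twist": 0,"fingers": 1},
    {"tx": 0,"ty": 0,"tz": 0,"twist": 0,"fingers": 1},
  ],
)

```text
clock: 2.42
eef_pos: [460.7, -291.1, 242.3]
tool_rot: [-3.141, 0.001, 1.329]
force: [-0.7, -0.6, -0.3]
width: 85.5
gripper_force: 0.0
```

Emit:
carry_out(
  moves=[
    {"tx": 0,"ty": 0,"tz": 0.11,"twist": 0,"fingers": 1},
    {"tx": 0,"ty": 0,"tz": 0.11,"twist": 0,"fingers": 1},
    {"tx": 0,"ty": 0,"tz": 0.11,"twist": 0,"fingers": 1},
    {"tx": 0,"ty": 0,"tz": 0.11,"twist": 0,"fingers": 1},
    {"tx": 0,"ty": 0,"tz": 0,"twist": 0,"fingers": 1},
    {"tx": 0,"ty": 0,"tz": 0,"twist": 0,"fingers": 1},
  ],
)

```text
clock: 3.18
eef_pos: [461.1, -291.8, 111.2]
tool_rot: [3.14, 0.001, 1.329]
force: [-0.1, 0.3, 0.6]
width: 85.3
gripper_force: 0.0
```

```bash
python3 - <<'E'
from h import *
a=eyes.get_image("top"); b=eyes.get_image("scene")
A=cv2.resize(a["color"][130:220,275:425],None,fx=5,fy=5,interpolation=cv2.INTER_CUBIC)
B=cv2.resize(b["color"][160:270,280:430],None,fx=5,fy=5,interpolation=cv2.INTER_CUBIC)
cv2.imwrite("pics/b2.png",B); cv2.imwrite("pics/a2.png",np.clip(A*1.5,0,255).astype(np.uint8))
E
```

```text
(no output)
```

View pics/b2.png

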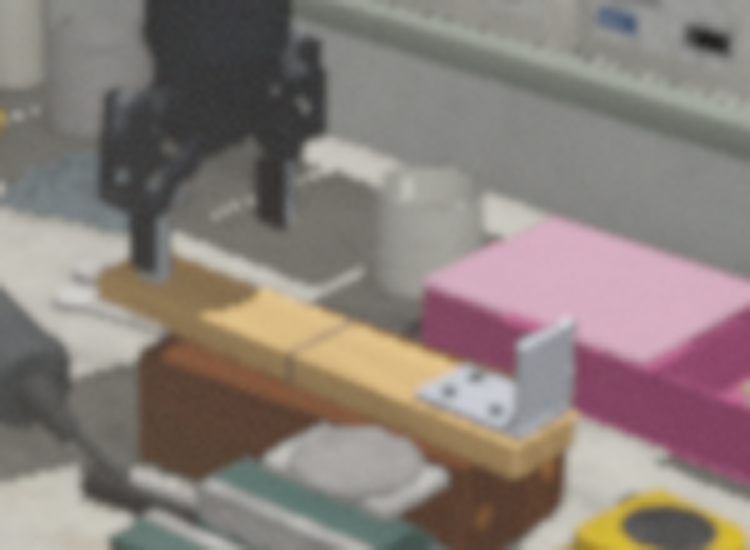

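The near fingertip is at about (152,275) and the far one at (272,225). I'll check whether they straddle the plank.

```bash
python3 - <<'E'
from h import *
b=eyes.get_image("scene")
for z in (100,107,113): print(z,onz(b,(np.array([[152,277],[272,226]])+.5)/5-.5+[280,160],z).round(1).tolist())
p=ctrl.read_state()["eef_pos"]; n=np.array([.9711,-.2385,0])
print(((proj(b,[p-47*n-[0,0,2],p+47*n-[0,0,2]])-[280,160])*5).round())
E
```

```text
100 [[441.5, -267.4, 100.0], [531.0, -289.9, 100.0]]
107 [[428.6, -275.0, 107.0], [517.1, -297.3, 107.0]]
113 [[417.6, -281.6, 113.0], [505.1, -303.6, 113.0]]
[[146. 281.]
 [270. 228.]]
```

Emit:
carry_out(
  moves=[
    {"tx": 0,"ty": 0,"tz": 0.05,"twist": 0,"fingers": 1},
    {"tx": 0,"ty": 0,"tz": 0.05,"twist": 0,"fingers": 1},
    {"tx": 0,"ty": 0,"tz": 0,"twist": 0,"fingers": 1},
    {"tx": 0,"ty": 0,"tz": 0,"twist": 0,"fingers": 0.7},
    {"tx": 0,"ty": 0,"tz": 0,"twist": 0,"fingers": 0.6},
    {"tx": 0,"ty": 0,"tz": 0,"twist": 0,"fingers": 0.5},
    {"tx": 0,"ty": 0,"tz": 0,"twist": 0,"fingers": 0.3},
    {"tx": 0,"ty": 0,"tz": 0,"twist": 0,"fingers": 0.3},
    {"tx": 0,"ty": 0,"tz": 0,"twist": 0,"fingers": 0.3},
    {"tx": 0,"ty": 0,"tz": 0,"twist": 0,"fingers": 0.3},
  ],
)

```text
clock: 4.58
eef_pos: [461.9, -290.8, 81.1]
tool_rot: [3.14, 0.0, 1.332]
force: [0.5, 0.7, 6.5]
width: 46.6
gripper_force: 62.7
```

Emit:
carry_out(
  moves=[
    {"tx": 0,"ty": 0,"tz": 0,"twist": -0.008,"fingers": 0.3},
    {"tx": 0,"ty": 0,"tz": 0,"twist": -0.008,"fingers": 0.3},
    {"tx": 0,"ty": 0,"tz": 0,"twist": -0.008,"fingers": 0.3},
    {"tx": 0,"ty": 0,"tz": 0,"twist": -0.008,"fingers": 0.3},
    {"tx": -0.03,"ty": 0,"tz": 0,"twist": 0,"fingers": 0.3},
    {"tx": -0.03,"ty": 0,"tz": 0,"twist": 0,"fingers": 0.3},
    {"tx": 0,"ty": 0,"tz": 0,"twist": 0,"fingers": 0.3},
  ],
)

```text
clock: 5.45
eef_pos: [459.7, -307.0, 81.2]
tool_rot: [3.14, -0.002, 1.433]
force: [0.7, 3.6, 7.4]
width: 46.6
gripper_force: 62.9
```

Emit:
carry_out(
  moves=[
    {"tx": -0.03,"ty": 0,"tz": 0,"twist": 0,"fingers": 0.3},
    {"tx": -0.03,"ty": 0,"tz": 0,"twist": 0,"fingers": 0.3},
    {"tx": -0.03,"ty": 0,"tz": 0,"twist": 0,"fingers": 0.3},
    {"tx": -0.03,"ty": 0,"tz": 0,"twist": 0,"fingers": 0.3},
    {"tx": -0.03,"ty": 0,"tz": 0,"twist": 0,"fingers": 0.3},
    {"tx": -0.03,"ty": 0,"tz": 0,"twist": 0,"fingers": 0.3},
    {"tx": -0.03,"ty": 0,"tz": 0,"twist": 0,"fingers": 0.3},
    {"tx": -0.03,"ty": 0,"tz": 0,"twist": 0,"fingers": 0.3},
    {"tx": 0,"ty": 0,"tz": 0,"twist": 0,"fingers": 0.3},
    {"tx": 0,"ty": 0,"tz": 0,"twist": 0,"fingers": 0.3},
  ],
)

```text
clock: 6.7
eef_pos: [450.0, -378.2, 81.2]
tool_rot: [3.14, -0.002, 1.433]
force: [1.0, 4.1, 6.6]
width: 46.8
gripper_force: 62.8
```

```bash
python3 - <<'E'
from h import *
a=eyes.get_image("top"); b=eyes.get_image("scene")
A=cv2.resize(a["color"][120:210,310:460],None,fx=5,fy=5,interpolation=cv2.INTER_CUBIC)
B=cv2.resize(b["color"][200:310,290:440],None,fx=5,fy=5,interpolation=cv2.INTER_CUBIC)
cv2.imwrite("pics/b3.png",B); cv2.imwrite("pics/a3.png",np.clip(A*1.5,0,255).astype(np.uint8))
E
```

```text
(no output)
```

View pics/b3.png

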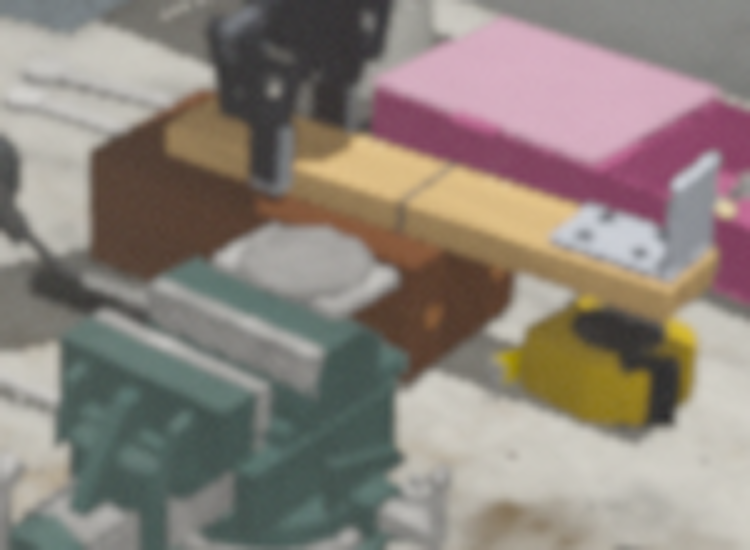

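View pics/a3.png

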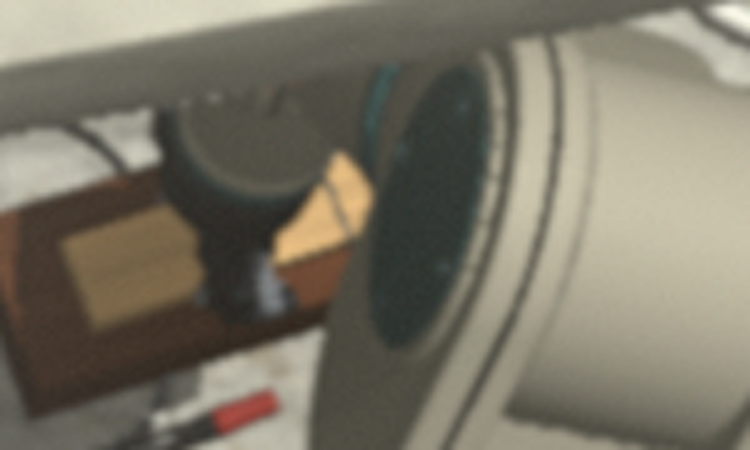

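In the scene view, the line is at (402,197)–(450,163), with its foot at (400,230). The block's outer edge is to the right of it, around (400–510, 250–300). I'll average some frames and zoom in there.

```bash
python3 - <<'E'
from h import *
im=np.mean([eyes.get_image("scene")["color"].astype(float) for _ in range(6)],0)
np.save("s3.npy",im)
c=im[228:280,350:405]
c=cv2.resize(c,None,fx=11,fy=11,interpolation=cv2.INTER_CUBIC)
cv2.imwrite("pics/b4.png",np.clip((c-10)*1.9,0,255).astype(np.uint8))
E
```

```text
(no output)
```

View pics/b4.png

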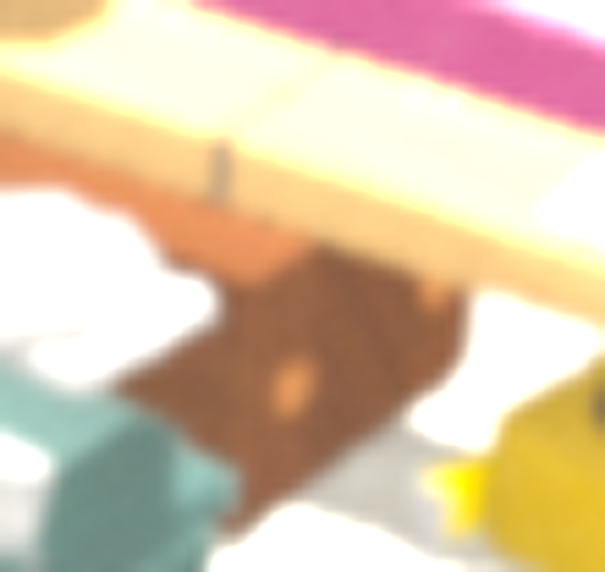

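The zoom shows the line's foot at (216,206) on the plank's near lower edge. The block's outer top edge runs from its near corner (253,284) to (317,245), where it passes under the plank. Both lie at z = 70.

```bash
python3 - <<'E'
from h import *
b=eyes.get_image("scene")
V=lambda *p:(np.array(p,float)+.5)/11-.5+[350,228]
foot,cross,corner=onz(b,V((216,206),(317,246),(253,284)),70)[:,:2]
bot=onz(b,V((237,537),(463,353)),0)[:,:2]
W=lambda *p:(np.array(p,float)+.5)/5-.5+[290,200]
lt=onz(b,W((402,197),(450,163)),88)[:,:2]   # line on top near, far
tail=onz(b,W((166,123),),88)[:,:2]
ang=lambda v:np.degrees(np.arctan2(v[1],v[0])).round(1)
print("foot",foot,"cross",cross,"corner",corner,"dist",np.linalg.norm(cross-foot))
print("edge ang",ang(cross-corner),"bottom",bot.round(1).tolist(),ang(bot[1]-bot[0]),np.linalg.norm(bot[1]-bot[0]),bot.mean(0))
print("line top",lt.round(1).tolist(),ang(lt[1]-lt[0]),"tail",tail,"plank dir near",ang(foot-tail[0]),ang(cross-foot))
s=ctrl.read_state();print(s["clock"],s["eef_pos"])
E
```

```text
foot [ 415.97848107 -448.97155531] cross [ 410.66489046 -475.25935756] corner [ 388.17752526 -470.49851951] dist 26.819448028017526
edge ang -12.0 bottom [[397.9, -466.0], [499.2, -476.7]] -6.0 101.8697503448496 [ 448.55732565 -471.38798576]
line top [[419.8, -448.4], [464.8, -453.4]] -6.3 tail [[ 432.33900901 -310.97949995]] plank dir near -96.8 -101.4
7.15 [ 449.96080314 -378.1706454    81.17601259]
```

Emit:
carry_out(
  moves=[
    {"tx": -0.02,"ty": 0,"tz": 0,"twist": 0,"fingers": 0.3},
    {"tx": -0.02,"ty": 0,"tz": 0,"twist": 0,"fingers": 0.3},
    {"tx": -0.02,"ty": 0,"tz": 0,"twist": 0,"fingers": 0.3},
    {"tx": 0,"ty": 0,"tz": 0,"twist": 0,"fingers": 0.3},
    {"tx": 0,"ty": 0,"tz": 0,"twist": 0,"fingers": 0.3},
    {"tx": 0,"ty": 0,"tz": 0,"twist": 0,"fingers": 0.3},
  ],
)

```text
clock: 7.9
eef_pos: [447.7, -395.2, 81.2]
tool_rot: [3.14, -0.002, 1.434]
force: [1.5, 5.2, 7.0]
width: 46.3
gripper_force: 62.9
```

```bash
python3 - <<'E'
from h import *
im=np.mean([eyes.get_image("scene")["color"].astype(float) for _ in range(8)],0)
np.save("s4.npy",im)
c=im[230:266,355:400]
c=cv2.resize(c,None,fx=16,fy=16,interpolation=cv2.INTER_CUBIC)
cv2.imwrite("pics/b5.png",np.clip((c-10)*1.4,0,255).astype(np.uint8))
E
```

```text
(no output)
```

View pics/b5.png

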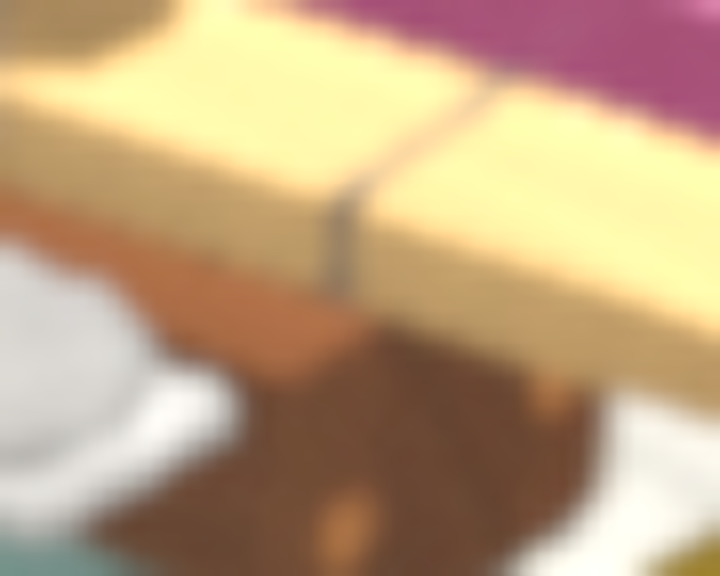

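The line's foot is at (340,302), and the edge runs (300,380)–(379,323) and meets the plank there, so a few millimetres remain. The edge and the line on top look parallel.

```bash
python3 - <<'E'
from h import *
b=eyes.get_image("scene")
V=lambda *p:(np.array(p,float)+.5)/16-.5+[355,230]
foot,cross,corner=onz(b,V((340,303),(379,323),(300,380)),70)[:,:2]
lt=onz(b,V((347,192),(490,85)),88)[:,:2]
u=np.array([np.cos(np.radians(-97.6)),np.sin(np.radians(-97.6))])
print(foot,cross,corner,lt,"u gaps",(cross-foot)@u,(corner-foot)@u,(corner-lt)@u)
# expected pixel of edge crossing, line colour profile along plank's near lower side
im=np.load("s4.npy").mean(2)
B=foot+[0,0]; 
for z in (74,79):
    pts=[np.r_[foot+u*t,z] for t in np.arange(-12,13,2.)]
    q=proj(b,pts); print(z,cv2.remap(im.astype(np.float32),q[:,0].astype(np.float32)[None],q[:,1].astype(np.float32)[None],cv2.INTER_LINEAR).round().astype(int).tolist())
# block profile: rows below plank edge, z=70 on lines parallel to plank offset toward robot
n=np.array([-u[1],u[0]]); 
for k in (4,8,12,16):
    pts=[np.r_[foot-n*k+u*t,70] for t in np.arange(-8,22,2.)]
    q=proj(b,pts); print(k,cv2.remap(im.astype(np.float32),q[:,0].astype(np.float32)[None],q[:,1].astype(np.float32)[None],cv2.INTER_LINEAR).round().astype(int).tolist())
E
```

```text
[ 414.04767868 -467.08362778] [ 411.35005737 -474.58194858] [ 389.43049818 -471.80584474] [[ 415.51242222 -466.5221781 ]
 [ 458.61867675 -470.73279541]] u gaps 7.7892297562196475 7.936514262233589 [ 8.6867536  10.21420191]
74 [[113, 113, 114, 111, 106, 100, 98, 103, 108, 112, 113, 111, 111]]
79 [[119, 118, 117, 116, 110, 106, 103, 109, 114, 117, 117, 118, 118]]
4 [[99, 98, 97, 97, 96, 96, 94, 90, 82, 77, 72, 70, 71, 72, 71]]
8 [[97, 97, 97, 96, 97, 96, 93, 88, 81, 74, 69, 65, 64, 63, 64]]
12 [[95, 95, 96, 96, 95, 94, 92, 87, 81, 74, 70, 67, 65, 64, 63]]
16 [[93, 94, 94, 94, 94, 93, 90, 85, 79, 73, 70, 69, 67, 66, 64]]
```

Emit:
carry_out(
  moves=[
    {"tx": -0.009,"ty": 0,"tz": 0,"twist": 0,"fingers": 0.3},
    {"tx": -0.009,"ty": 0,"tz": 0,"twist": 0,"fingers": 0.3},
    {"tx": -0.009,"ty": 0,"tz": 0,"twist": 0,"fingers": 0.3},
    {"tx": 0,"ty": 0,"tz": 0,"twist": 0,"fingers": 0.3},
    {"tx": 0,"ty": 0,"tz": 0,"twist": 0,"fingers": 0.3},
    {"tx": 0,"ty": 0,"tz": 0,"twist": 0,"fingers": 0.3},
  ],
)

```text
clock: 9.1
eef_pos: [446.7, -402.5, 81.2]
tool_rot: [3.14, -0.003, 1.434]
force: [1.9, 6.8, 8.0]
width: 46.7
gripper_force: 63.0
```

```bash
python3 - <<'E'
from h import *
F=[eyes.get_image("scene") for _ in range(8)]; b=F[0]
im=np.mean([f["color"].astype(np.float32) for f in F],0); g=im.mean(2)
u=np.array([np.cos(np.radians(-97.6)),np.sin(np.radians(-97.6))]); n=np.array([-u[1],u[0]])
foot=np.array([414.05,-467.08])
def prof(k,z,T):
    q=proj(b,[np.r_[foot-n*k+u*t,z] for t in T]).astype(np.float32)
    return cv2.remap(g,q[:,0][None],q[:,1][None],cv2.INTER_LINEAR)[0]
T=np.arange(-6,24,1.)
for z in (74,76,79): p=prof(0,z,T); print(z,"line t",T[p[6:24].argmin()+6],p[4:26].round().astype(int).tolist())
for k in (4,8,12): p=prof(k,70,T); h=(p[:6].mean()+p[-6:].mean())/2; print(k,"edge t",T[np.argmax(p<h)],p[::2].round().astype(int).tolist())
c=cv2.resize(im[230:266,355:400],None,fx=16,fy=16,interpolation=cv2.INTER_CUBIC)
cv2.imwrite("pics/b6.png",np.clip((c-10)*1.4,0,255).astype(np.uint8))
s=ctrl.read_state();print(s["clock"],s["eef_pos"],s["force"])
E
```

```text
74 line t 6.0 [113, 114, 114, 112, 109, 107, 103, 99, 96, 98, 99, 101, 104, 107, 109, 110, 112, 113, 113, 113, 112, 112]
76 line t 6.0 [116, 116, 116, 114, 112, 109, 106, 102, 99, 100, 101, 104, 107, 111, 113, 115, 116, 116, 116, 117, 117, 116]
79 line t 6.0 [119, 118, 118, 116, 115, 112, 108, 104, 102, 102, 103, 106, 110, 114, 116, 118, 119, 119, 119, 119, 119, 119]
4 edge t 7.0 [97, 98, 98, 98, 97, 94, 87, 79, 74, 71, 69, 71, 72, 72, 72]
8 edge t 9.0 [96, 96, 97, 97, 96, 93, 88, 81, 73, 68, 65, 64, 63, 64, 64]
12 edge t 9.0 [95, 95, 95, 95, 94, 92, 87, 81, 74, 70, 67, 65, 64, 63, 62]
9.5 [ 446.72995634 -402.44260271   81.17290369] [2.37162668 6.27803957 7.71035009]
```

View pics/b6.png

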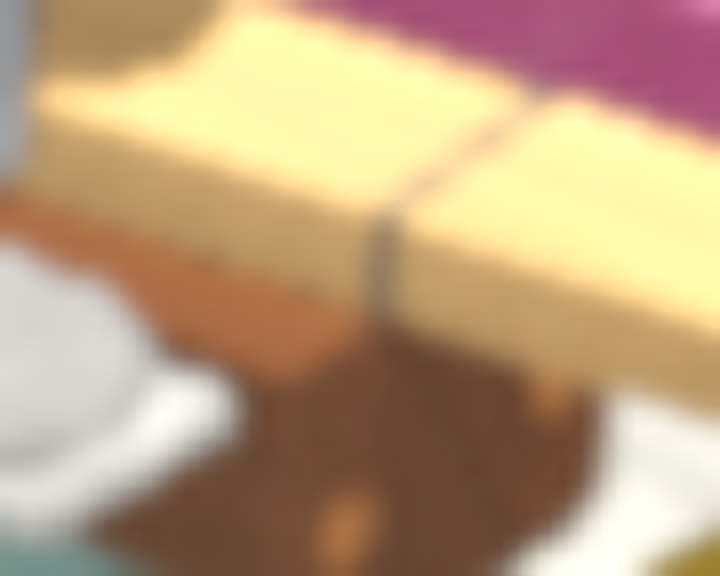

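The line's foot at (379,322) sits on the edge where it passes under the plank. The profiles put the gap at about 1 mm, with line and edge parallel. The plank is still gripped and pressed down, so I'm handing in.

```bash
python3 -c "
from cell import job
print(job.finish_job())"
```

```text
the job is handed in; nothing more can be done
None
```

I handed the job in at about 9.5 s with the plank's line about 1 mm from the block's outer edge (by camera) and parallel to it, and the tail still gripped and pressed down flat; `finish_job()` returned no verdict.

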